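# Tip out the bar nuts

## Task

The saw on the bench is waiting for its two bar nuts: pick up the scoop and tip two of the nuts over its lip into the steel dish, with the lip held low over it - three will do, but not more - without touching the nuts with the fingers. Keep the rest in the scoop and set it back level on the middle of its mat, spilling no nut on the bench and leaving the tape, the wrench and the spray can where they are.

Things in the scene. Friction and masses are not known exactly. Their poses are not given: they have to be found in the camera images.
- scoop_grip (a point): Grip point of the parts scoop: a loose open flat-bottomed scoop of 2.5 mm aluminium, 0.10 to 0.17 kg empty, level on its mat, six nuts in it. On its mid-plane, 25 mm above its underside, near its balance. x runs from pouring lip to closed back, y across, z up. Flat upright parallel sides along x, 59 mm apart outside, 45 mm high, from 55 mm in front (-x) of this point to 42 mm behind it
- scoop_mid (a point): Middle of the scoop's length, 20 mm in front (-x) of scoop_grip at the same height. Inside, the scoop is 54 mm wide and its flat floor ends 55 mm in front of scoop_grip; from there a 30 mm long ramp climbs at 20 degrees to the open lip, so that the nuts stay in while the scoop is level
- scoop_lip (a point): Middle of the scoop's open, 54 mm wide pouring lip, at the top edge of the ramp: 85 mm in front (-x) of scoop_grip and 11.6 mm below its height (13.4 mm above the plane of the underside)
- mat: The scoop's place: a black rubber mat 240 x 200 mm (x by y), 3 mm thick, fixed to the bench. Origin at the middle of its underside
- dish_floor (a point): Inner floor, at its middle, of the round stainless parts dish that its magnet holds fast to the steel bench: floor 12 mm above the bench and about 105 mm across, flared wall, rim 150 mm across and 42 mm above the bench
- tape: Bystander: roll of grey tape lying flat, 110 mm across, 48 mm high, loose. Origin at the middle of its underside
- wrench: Bystander: loose bar wrench, a steel socket tube 85 mm long and 25 mm thick along x, with an 8 mm rod 150 mm long along y from its middle. Origin on the bench under the middle of the tube
- spray: Bystander: spray can standing upright, 65 mm across, 190 mm high, loose. Origin at the middle of its underside
- nut1_center (a point): Bar nut 1 of six alike: dark steel, 19 mm hexagon on a 24 mm round collar, 14 mm high, 30 g, loose. This point is its centre (half-way up); z along the bore. All six start flat on the scoop's floor. As the scoop tips lip-down the nuts slide along its floor at 14 to 25 degrees (hidden friction; the balance shifts lipward), climb on to the ramp a few degrees later, and the first go over the lip 10 to 14 degrees after the first slide, often two abreast; held there, the rest stay
- nut2_center (a point): Bar nut 2 of six alike: dark steel, 19 mm hexagon on a 24 mm round collar, 14 mm high, 30 g, loose. This point is its centre (half-way up); z along the bore. All six start flat on the scoop's floor
- nut3_center (a point): Bar nut 3 of six alike: dark steel, 19 mm hexagon on a 24 mm round collar, 14 mm high, 30 g, loose. This point is its centre (half-way up); z along the bore. All six start flat on the scoop's floor
- nut4_center (a point): Bar nut 4 of six alike: dark steel, 19 mm hexagon on a 24 mm round collar, 14 mm high, 30 g, loose. This point is its centre (half-way up); z along the bore. All six start flat on the scoop's floor
- nut5_center (a point): Bar nut 5 of six alike: dark steel, 19 mm hexagon on a 24 mm round collar, 14 mm high, 30 g, loose. This point is its centre (half-way up); z along the bore. All six start flat on the scoop's floor
- nut6_center (a point): Bar nut 6 of six alike: dark steel, 19 mm hexagon on a 24 mm round collar, 14 mm high, 30 g, loose. This point is its centre (half-way up); z along the bore. All six start flat on the scoop's floor
Not all that is in view belongs to the job. Leave any purple or yellow look-alike of the part that bears scoop_grip alone.

How it is judged:
By the outcome, as a careful person would: the job done as asked, in the order asked, and still so for the second after the job is handed in, with the robot touching nothing.
It also fails if it takes over 72 s, if anything falls off the work surface, if the arm or the gripper's body presses on something with over 40 N, if the wrist force passes 120 N, or if a joint passes its speed limit or range.

## Robot

A 7-joint arm with a two-finger parallel gripper is mounted at the origin on the work surface. World frame = base frame: x ahead of the robot, y to its left, z up, the work surface at z = 0. Lengths are in m, angles in rad, forces in N, time in s.
With the tool pointing down it reaches from about 0.4 to 0.875 m from the base axis. Payload 19.3 kg.
Tool frame: the origin (TCP) lies midway between the tips of the shut fingers; the grasp point (between the pads) lies 19 mm behind it; z points along the fingers, y is the line along which they close (so a half turn about z gives the same grasp; the last joint's range is limited). The gripper opens to 85 mm and grips with 20 to 120 N. Pads are 22 mm wide; open, the fingers measure 114 mm over their backs; the gripper's body (76 mm by 85 mm) begins 54 mm behind the grasp point. The pads swing forward as they close: fully open they stand 13 mm farther back than shut.
Start: joints at [-1.405, 0.521, -0.036, 1.599, 0.021, 1.021, -0.113], TCP at [0.146, 0.608, 0.231] pointing down, gripper open.
Joint ranges: [-2.91, 2.91], [-0.3, 2.13], [-1.5, 1.42], [0.17, 2.43], [-1.26, 4.41], [0.16, 1.93], [-2.52, 2.52]. Speed limits (rad/s): [1.89, 1.89, 2.39, 2.39, 3.01, 3.01, 3.01].

## Interface

Orientations are given as [roll, pitch, yaw] about the fixed x, y, z axes, in that order (R = Rz(yaw) Ry(pitch) Rx(roll)).
In Python, from workcell import telemetry, grab_frame, calibration, bot, outline_of, landmark_of gives the robot as it stands. The module is installed in compiled form; this text tells all that it offers.
- The arm moves only by the shell command python3 -m inch 'ROWS' [FORCE]. ROWS is JSON, a list of rows, each a list of 7 numbers: the shift along the tool's x, y, z in m, then the turn, a rotation vector about the tool's x, y, z in rad, then the closure, from 0 (fully open) to 1 (shut). A call has 1 to 5 rows; each row shifts and turns the commanded pose from where the row before left it, along the tool's axes as they then stand; what a row does not reach is not made up. A row lasts 1/10 s, in which the tool goes at most 50 mm and 8.59 degrees, less where a joint would pass 70% of its speed; a pose out of reach is approached as far as the arm can. A call is refused whole if a number of a shift passes 0.05 or a number of a turn 0.15, either way. A call with a gripper value outside its range is refused whole. The fingers move at their own pace and stop on an object; FORCE is the grip in N (left out, the last holds). Time passes only in rows, so rows that do not move let the fingers close. It gives the time, the measured TCP pose, the force, the opening and the grip force at its end, in the units of the state.
- telemetry.observe(): the state, without advancing time (a new reading comes with each control period).
- grab_frame(name): name is "scene" or "top" or "wrist"; returns the picture (420x560x3 uint8, red, green, blue); there is no depth.
- calibration(name): a dict with "fovy" (degrees; the focal length in pixels is half the picture's height over the tangent of half this angle, whatever the lens; pixels are square), "cx", "cy" (the principal point, pixels), "pose" (4x4, takes a point from camera to world coordinates). Camera axes: x right, y down, z forward; pixel columns grow to the right and rows downward; lengths in m; the calibration is good to about 2 mm. A picture is of the moment at which its call begins: read the wrist's pose just before it. calibration takes no time and is no camera call; for the wrist camera it gives the pose at the moment of the call.
- bot.job_done(): hands the job in; it is judged then, once.
Trained networks look in the newest picture that a camera, given by its name, has taken for a name from the list of things; names that differ only in an ending like _2 or _b are one class to them, and where a whole thing is asked for, a point or a joint stands for the part that bears it (a point fixed in the world has none). Each returns a list of dicts, best first, with "score" (0 to 1); they miss things now and then, are a little off and sometimes report something else, mostly with a low value. They report only what shows in the picture. A call takes as long as a camera call. They do not tell look-alikes from the thing itself.
- outline_of(label, camera): "region" (420x560 bool, what is visible of it) and "rect" ([left, top, right, bottom] in pixels, round what is visible of it).
- landmark_of(label, camera): "xy" ([column, row] in pixels: a listed point, or the origin of a listed thing).
The state is a dict: "clock": time; "qpos": joint angles; "qd": joint speeds; "joint_efforts": joint torques, N m; "position": TCP position; "tool_rot": TCP orientation; "force": force on the tool from outside, world axes, zero at the start; "moment": the same for the moment, N m; "grip_width": finger opening in m; "finger_force": force on a finger pad.
Only numpy, scipy, OpenCV 4.12 (cv2) and the standard library are available. Lean on these libraries where they do the work, as an engineer would, in place of code of your own. Each camera call takes 0.05 s, during which the arm holds its last target. There are 200 camera calls.

## Working session

There is one attempt and no reset: what is moved stays moved. The work goes in short steps, Python scripts to look and compute and a shell command to move; the robot and the scene stay as the last step left them, time stands still between calls to the robot, and variables do not carry over. Pictures are saved under pics/ and viewed, at most 10 in all, crops included, and the job is handed in when it is done.

```bash
mkdir -p pics
cat > h.py <<'E'
import numpy as np, cv2
from workcell import telemetry, grab_frame, calibration, bot, outline_of, landmark_of
from scipy.spatial.transform import Rotation as R
def ray(c,xy):
    f=210/np.tan(np.radians(c['fovy'])/2); P=np.array(c['pose'])
    d=P[:3,:3]@np.array([(xy[0]-c['cx'])/f,(xy[1]-c['cy'])/f,1]); return P[:3,3],d/np.linalg.norm(d)
def atz(c,xy,z):
    o,d=ray(c,xy); return o+d*(z-o[2])/d[2]
def proj(c,p):
    f=210/np.tan(np.radians(c['fovy'])/2); P=np.array(c['pose']); q=P[:3,:3].T@(np.array(p)-P[:3,3])
    return np.array([c['cx']+f*q[0]/q[2],c['cy']+f*q[1]/q[2]])
def save(im,n): cv2.imwrite('pics/'+n+'.png',cv2.cvtColor(im,cv2.COLOR_RGB2BGR))
E
python3 - <<'E'
from h import *
np.set_printoptions(precision=3,suppress=True)
s=telemetry.observe(); print({k:np.round(v,3) for k,v in s.items()})
Z=dict(scoop_grip=.028,scoop_mid=.028,scoop_lip=.0164,mat=0,dish_floor=.012,tape=0,wrench=0,spray=0,nut1_center=.0125)
for n in ['top','scene']:
    im=grab_frame(n); save(im,n+'0'); c=calibration(n); print(n,np.array(c['pose']),c['fovy'])
    for l,z in Z.items():
        print(l,[(round(r['score'],2),np.round(r['xy']),atz(c,r['xy'],z)) for r in landmark_of(l,n)[:7 if 'nut' in l else 3]])
a=cv2.imread('pics/top0.png');b=cv2.imread('pics/scene0.png');cv2.imwrite('pics/both.png',cv2.resize(np.vstack([a,b]),(448*1,672))[:, :])
E
```

```text
{'clock': np.float64(0.0), 'qpos': array([-1.405,  0.522, -0.036,  1.6  ,  0.021,  1.021, -0.113]), 'qd': array([ 0.   , -0.001, -0.001, -0.   , -0.001, -0.   , -0.001]), 'joint_efforts': array([ -0.001, -92.711,   1.979, -36.993,   0.018,   0.008,   0.   ]), 'position': array([0.146, 0.607, 0.231]), 'tool_rot': array([-3.14 ,  0.   ,  2.906]), 'force': array([ 0.461, -0.493, -0.485]), 'moment': array([-0.011, -0.003,  0.025]), 'finger_force': np.float64(0.0), 'grip_width': np.float64(0.085)}
top [[ 0.013 -0.983  0.182  0.377]
 [-1.    -0.01   0.018 -0.068]
 [-0.016 -0.182 -0.983  0.93 ]
 [ 0.     0.     0.     1.   ]] 57.76271315368859
scoop_grip [(0.74, array([340., 202.]), array([ 0.563, -0.203,  0.028])), (0.62, array([330., 328.]), array([ 0.269, -0.176,  0.028])), (0.57, array([378., 107.]), array([ 0.808, -0.302,  0.028]))]
scoop_mid [(0.84, array([341., 321.]), array([ 0.285, -0.2  ,  0.028])), (0.71, array([375., 113.]), array([ 0.792, -0.294,  0.028])), (0.6, array([338., 212.]), array([ 0.539, -0.198,  0.028]))]
scoop_lip [(0.84, array([326., 232.]), array([ 0.491, -0.171,
[... 1131 characters left out ...]
0.798, -0.296,  0.028])), (0.56, array([239., 234.]), array([ 0.562, -0.2  ,  0.028]))]
scoop_lip [(0.91, array([202., 196.]), array([ 0.315, -0.259,  0.016])), (0.72, array([242., 224.]), array([ 0.504, -0.176,  0.016])), (0.62, array([239., 287.]), array([ 0.753, -0.253,  0.016]))]
mat [(0.74, array([239., 240.]), array([ 0.553, -0.198,  0.   ]))]
dish_floor [(0.89, array([346., 206.]), array([0.51 , 0.175, 0.012]))]
tape [(0.69, array([333., 266.]), array([0.745, 0.015, 0.   ])), (0.25, array([246., 234.]), array([ 0.531, -0.172,  0.   ]))]
wrench [(0.88, array([413., 233.]), array([0.688, 0.312, 0.   ]))]
spray [(0.79, array([153., 281.]), array([ 0.645, -0.452,  0.   ]))]
nut1_center []
```

View pics/top0.png

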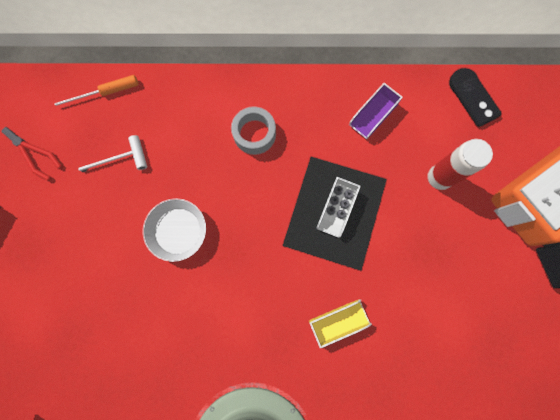

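View pics/scene0.png

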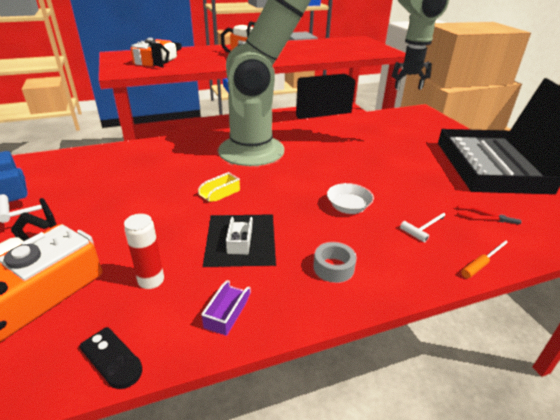

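The top view shows the aluminium scoop on the black mat around (340,207), with its lip toward (326,232). The dish is at (175,231) and the tape at (252,131). The spray can is at about (440,178), and the purple and yellow decoys are at (376,110) and (340,323). The scene view agrees. I'll move the arm out over the bench now.

```bash
python3 -m inch '[[-0.034,-0.009,0,0,0,0,0],[-0.034,-0.009,0,0,0,0,0],[-0.034,-0.009,0,0,0,0,0],[-0.034,-0.009,0,0,0,0,0],[-0.034,-0.009,0,0,0,0,0]]'
python3 -m inch '[[-0.034,-0.009,0,0,0,0,0],[-0.034,-0.009,0,0,0,0,0],[-0.034,-0.009,0,0,0,0,0],[-0.034,-0.009,0,0,0,0,0],[-0.034,-0.009,0,0,0,0,0]]'
python3 -m inch '[[-0.034,-0.009,0,0,0,0,0],[-0.034,-0.009,0,0,0,0,0],[-0.0105,-0.034,0,0,0,0,0],[-0.0105,-0.034,0,0,0,0,0],[-0.0105,-0.034,0,0,0,0,0]]'
python3 -m inch '[[-0.0105,-0.034,0,0,0,0,0],[-0.0105,-0.034,0,0,0,0,0]]'
cat >> h.py <<'E'
np.set_printoptions(precision=4,suppress=True)
def tool():
    s=telemetry.observe(); return np.array(s['position']),R.from_euler('xyz',s['tool_rot']),s
def delta(p,q=None):
    P,Q,s=tool(); print('tool shift',Q.inv().apply(np.array(p)-P),'turn',(Q.inv()*q).as_rotvec() if q is not None else '')
E
python3 - <<'E'
from h import *
P,Q,s=tool();print(P,s['tool_rot'])
c=calibration('wrist');im=grab_frame('wrist');save(im,'w1');print(np.array(c['pose']),c['fovy'])
for l,z in dict(dish_floor=.012,scoop_grip=.028,scoop_lip=.0164,scoop_mid=.028).items(): print(l,[(r['score'],r['xy'],atz(c,r['xy'],z)) for r in landmark_of(l,'wrist')[:3]])
for r in outline_of('dish_floor','wrist')[:2]+[]: print(r['score'],r['rect'])
E
```

```text
clock: 1.5
position: [0.302, 0.5234, 0.2314]
tool_rot: [3.142, 0.0, 2.906]
force: [-0.4, -0.2, 0.6]
grip_width: 0.0855
finger_force: 0.0
clock: 2.0
position: [0.4568, 0.44, 0.2314]
tool_rot: [3.141, 0.0, 2.906]
force: [-0.0, 0.8, -0.0]
grip_width: 0.0855
finger_force: 0.0
clock: 2.5
position: [0.5244, 0.2994, 0.2311]
tool_rot: [-3.141, -0.0, 2.906]
force: [1.4, 0.4, 0.2]
grip_width: 0.0856
finger_force: 0.0
clock: 2.7
position: [0.5288, 0.2284, 0.2314]
tool_rot: [3.141, 0.0, 2.906]
force: [2.0, 1.0, -0.1]
grip_width: 0.0854
finger_force: 0.0
[0.5288 0.2284 0.2314] [3.1415 0.0002 2.9058]
[[ 0.235   0.9239  0.3021  0.4508]
 [ 0.972  -0.223  -0.0742  0.247 ]
 [-0.0012  0.3111 -0.9504  0.3737]
 [ 0.      0.      0.      1.    ]] 64.75548431768799
dish_floor [(0.9, [234.5, 153.5], array([0.4922, 0.19  , 0.012 ]))]
scoop_grip []
scoop_lip [(0.5, [233.3, 151.1], array([0.4889, 0.1901, 0.0164]))]
scoop_mid []
0.85 [159.3, 78.6, 306.5, 226.9]
```

Run:
```python
from h import *
P,Q,s=tool();print(P,s['tool_rot'])
for n in ['wrist','top','scene']:
    c=calibration(n);im=grab_frame(n)
    if n=='wrist': save(im,'w2')
    r=outline_of('dish_floor',n)
    for q in r[:2]:
        m=q['region'].astype(np.uint8); cs=max(cv2.findContours(m,0,1)[0],key=cv2.contourArea)
        hull=cv2.convexHull(cs)[:,0,:]; pts=np.array([atz(c,p,.042)[:2] for p in hull.astype(float)])
        (cx,cy),rad=cv2.minEnclosingCircle(pts.astype(np.float32)); print(n,q['score'],q['rect'],'rim circ',cx,cy,rad,'ell',cv2.fitEllipse(pts.astype(np.float32)))
    print([(q['score'],q['xy'],atz(c,q['xy'],.012)) for q in landmark_of('dish_floor',n)])
```

```text
[0.5287 0.2308 0.2313] [ 3.1412 -0.0002  2.9067]
wrist 0.68 [156.1, 78.6, 305.0, 226.5] rim circ 0.4924660325050354 0.1924101859331131 0.07491171360015869 ell ((0.4924370348453522, 0.19241374731063843), (0.1485566943883896, 0.1489107608795166), 29.576505661010742)
[]
top 0.95 [142.7, 200.6, 206.1, 256.9] rim circ 0.49024519324302673 0.18954399228096008 0.07525066286325455 ell ((0.48950546979904175, 0.1898440569639206), (0.14684966206550598, 0.14862632751464844), 58.40121078491211)
[(0.81, [175.1, 229.9], array([0.4925, 0.1966, 0.012 ]))]
scene 0.86 [328.5, 182.7, 372.3, 214.5] rim circ 0.5116299390792847 0.1853816658258438 0.08890846371650696 ell ((0.5079966187477112, 0.1851121187210083), (0.1463731825351715, 0.1772908866405487), 54.10527420043945)
[(0.9, [348.4, 203.5], array([0.4997, 0.1893, 0.012 ])), (0.75, [245.2, 230.7], array([ 0.5322, -0.1733,  0.012 ]))]
```

View pics/w2.png

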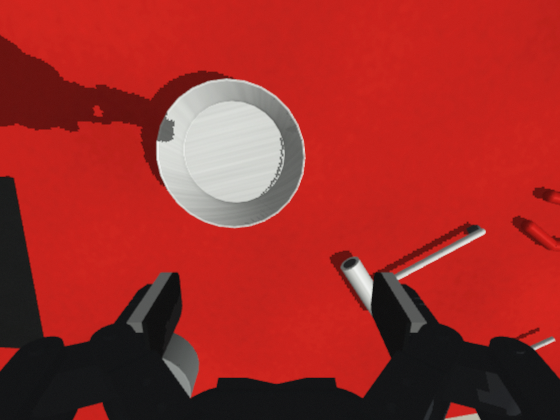

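The wrist view shows the dish rim centred at (230,153), which puts it at (0.491, 0.191) and agrees with the top view. Next I'll move over the scoop.

```bash
python3 -m inch '[[-0.014,-0.033,0,0,0,0,0],[-0.014,-0.033,0,0,0,0,0],[-0.014,-0.033,0,0,0,0,0],[-0.014,-0.033,0,0,0,0,0],[-0.014,-0.033,0,0,0,0,0]]' >/dev/null
python3 -m inch '[[-0.014,-0.033,0,0,0,0,0],[-0.014,-0.033,0,0,0,0,0],[-0.014,-0.033,0,0,0,0,0],[-0.014,-0.033,0,0,0,0,0],[-0.014,-0.033,0,0,0,0,0]]' >/dev/null
python3 -m inch '[[-0.014,-0.033,0,0,0,0,0],[-0.014,-0.033,0,0,0,0,0],[0,0,0,0,0,0.09,0],[0,0,0,0,0,0.09,0],[0,0,0,0,0,0,0]]'
cat > scoop.py <<'E'
from h import *
import sys
P,Q,s=tool();print(P,s['tool_rot'])
c=calibration('wrist');im=grab_frame('wrist');save(im,sys.argv[1])
for l,z in dict(scoop_grip=.028,scoop_lip=.0164,scoop_mid=.028,mat=0).items(): print(l,[(r['score'],r['xy'],atz(c,r['xy'],z)) for r in landmark_of(l,'wrist')[:3]])
for l,z in dict(scoop_grip=.048,mat=.003).items():
  for q in outline_of(l,'wrist')[:2]:
    m=q['region'].astype(np.uint8); cs=max(cv2.findContours(m,0,1)[0],key=cv2.contourArea)
    hull=cv2.convexHull(cs)[:,0,:]; pts=np.array([atz(c,p,z)[:2] for p in hull.astype(float)]).astype(np.float32)
    print(l,q['score'],q['rect'],cv2.minAreaRect(pts)); print(cv2.boxPoints(cv2.minAreaRect(pts)))
E
python3 scoop.py w3
```

```text
clock: 4.95
position: [0.5996, -0.1946, 0.2311]
tool_rot: [-3.141, -0.0, 2.724]
force: [-0.8, 1.3, -0.2]
grip_width: 0.0853
finger_force: 0.0
[ 0.5996 -0.1946  0.2311] [-3.1414 -0.0003  2.7238]
scoop_grip [(0.79, [255.8, 160.0], array([ 0.5705, -0.2056,  0.028 ]))]
scoop_lip [(0.59, [254.3, 73.1], array([ 0.4925, -0.1715,  0.0164])), (0.55, [282.8, 311.0], array([ 0.7585, -0.257 ,  0.0164]))]
scoop_mid [(0.68, [267.4, 351.7], array([ 0.7986, -0.2962,  0.028 ])), (0.63, [252.7, 139.4], array([ 0.55  , -0.1996,  0.028 ]))]
mat [(0.66, [241.4, 156.4], array([ 0.5637, -0.2223,  0.    ]))]
scoop_grip 0.87 [218.1, 70.3, 287.9, 208.8] ((0.5522468686103821, -0.1977025866508484), (0.06097118556499481, 0.12858925759792328), 68.48794555664062)
[[ 0.4813 -0.2025]
 [ 0.6009 -0.2496]
 [ 0.6232 -0.1929]
 [ 0.5036 -0.1458]]
scoop_grip 0.85 [236.2, 296.6, 305.4, 387.6] ((0.7761133909225464, -0.2784114181995392), (0.0661642774939537, 0.11831462383270264), 49.55466842651367)
[[ 0.7096 -0.2652]
 [ 0.7997 -0.342 ]
 [ 0.8426 -0.2916]
 [ 0.7526 -0.2149]]
```

View pics/w3.png

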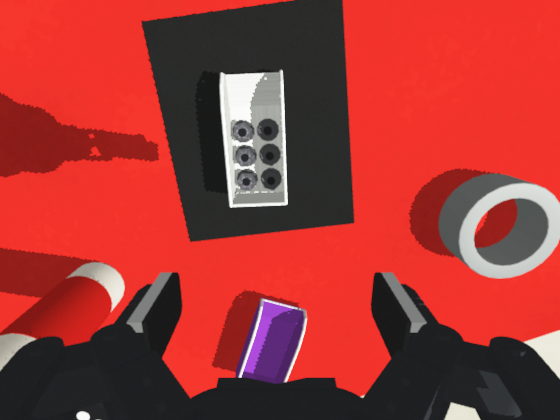

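The wrist view shows the scoop at x 221–287, y 70–207, lip upward, with six nuts around (257,155). The purple decoy is at (270,340). The mat's near corners are at (190,241) and (354,222).

```bash
python3 - <<'E'
from h import *
c=calibration('wrist')
g=grab_frame('wrist')
a=[atz(c,p,.048) for p in [(283,70),(287,204),(221,72),(230,207)]]
print(a, np.degrees(np.arctan2(*(a[1]-a[0])[1::-1])),np.degrees(np.arctan2(*(a[3]-a[2])[1::-1])))
dark=(g.max(2)<70).astype(np.uint8); n,l,st,ce=cv2.connectedComponentsWithStats(dark); k=l[100,170]
m=(l==k).astype(np.uint8); cs=max(cv2.findContours(m,0,1)[0],key=cv2.contourArea); print(cv2.approxPolyDP(cv2.convexHull(cs),6,True)[:,0])
m=[atz(c,p,.003) for p in [(143,21),(354,222),(190,241)]]; print('mat',m)
E
python3 - <<'E'
from h import *
c=calibration('top'); g=grab_frame('top'); save(g,'t2')
m=[atz(c,p,.003)[:2] for p in [(311,157),(386,178),(360,270),(284,246)]]; print('mat top',np.array(m),np.mean(m,0))
# target: TCP 19mm below grasp point; pads at z .028 -> TCP z .009
yaw=np.radians(-22.5)+np.pi; delta([.5705,-.2055,.0125],R.from_euler('xyz',[np.pi,0,yaw]))
E
```

```text
[array([ 0.5037, -0.1459,  0.048 ]), array([ 0.6222, -0.1928,  0.048 ]), array([ 0.4824, -0.1982,  0.048 ]), array([ 0.6014, -0.2479,  0.048 ])] -21.616981025692535 -22.678910513080396
[[341   0]
 [352 222]
 [190 240]
 [143  22]]
mat [array([ 0.4032, -0.2528,  0.003 ]), array([ 0.6883, -0.1329,  0.003 ]), array([ 0.6311, -0.3234,  0.003 ])]
mat top [[ 0.6835 -0.1355]
 [ 0.6302 -0.3228]
 [ 0.4019 -0.252 ]
 [ 0.4572 -0.0693]] [ 0.5432 -0.1949]
tool shift [ 0.0223 -0.0218  0.2189] turn [-0.      0.0001 -0.0225]
```

```bash
python3 -m inch '[[0.0223,-0.0218,0,0,0,-0.03,0],[0,0,0.035,0,0,0,0],[0,0,0.035,0,0,0,0],[0,0,0.035,0,0,0,0],[0,0,0.035,0,0,0,0]]' >/dev/null
python3 -m inch '[[0,0,0.02,0,0,0,0],[0,0,0,0,0,0,0],[0,0,0,0,0,0,0]]'
python3 - <<'E'
from h import *
P,Q,s=tool()
c=calibration('wrist');g=grab_frame('wrist');save(g,'w4')
for n in ['wrist','top']:
  if n=='top': c=calibration(n); grab_frame(n)
  for l,z in dict(scoop_grip=.028,scoop_lip=.0164,scoop_mid=.028).items(): print(l,[(r['score'],r['xy'],atz(c,r['xy'],z)) for r in landmark_of(l,n)[:3]])
delta([.5705,-.2055,.008],R.from_euler('xyz',[np.pi,0,np.radians(-22.2)+np.pi]))
E
```

```text
clock: 6.2
position: [0.5707, -0.2056, 0.0719]
tool_rot: [-3.142, 0.0, 2.756]
force: [0.4, -0.2, -0.1]
grip_width: 0.0852
finger_force: 0.0
scoop_grip [(0.76, [279.0, 241.7], array([ 0.5722, -0.2049,  0.028 ]))]
scoop_lip [(0.97, [279.0, 94.2], array([ 0.4932, -0.1728,  0.0164]))]
scoop_mid [(0.58, [278.5, 207.8], array([ 0.552, -0.197,  0.028])), (0.2, [253.5, 224.4], array([ 0.556 , -0.2148,  0.028 ]))]
scoop_grip [(0.83, [381.3, 108.5], array([ 0.8043, -0.3111,  0.028 ]))]
scoop_lip []
scoop_mid [(0.64, [375.2, 111.8], array([ 0.7953, -0.2955,  0.028 ]))]
tool shift [ 0.0002 -0.0001  0.0638] turn [0.0001 0.0008 0.0016]
```

View pics/w4.png

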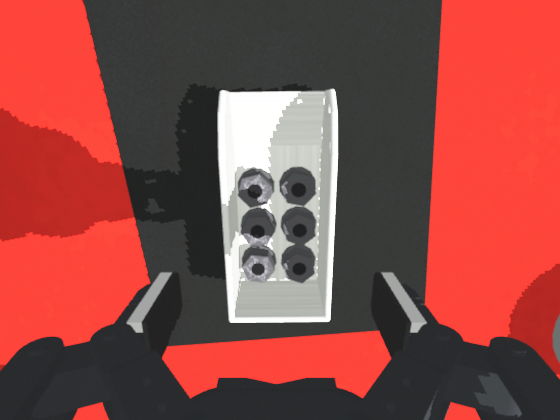

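The scoop is centred between the fingers (x 220–337, centre about 279) and aligned with them. I'll descend and grip.

```bash
python3 -m inch '[[0,0,0.025,0,0,0,0],[0,0,0.025,0,0,0,0],[0,0,0.013,0,0,0,0],[0,0,0,0,0,0,0],[0,0,0,0,0,0,0]]' 60
python3 -m inch '[[0,0,0,0,0,0,0.15],[0,0,0,0,0,0,0.3],[0,0,0,0,0,0,0.5],[0,0,0,0,0,0,1],[0,0,0,0,0,0,1]]' 60
python3 -m inch '[[0,0,0,0,0,0,1],[0,0,0,0,0,0,1],[0,0,0,0,0,0,1],[0,0,0,0,0,0,1],[0,0,0,0,0,0,1]]' 60
```

```text
clock: 7.1
position: [0.5707, -0.2056, 0.0089]
tool_rot: [-3.142, 0.0, 2.756]
force: [-0.3, -0.6, 1.0]
grip_width: 0.0853
finger_force: 0.0
clock: 7.6
position: [0.571, -0.2056, 0.0094]
tool_rot: [3.141, 0.001, 2.756]
force: [-1.4, 0.6, 8.2]
grip_width: 0.0583
finger_force: 64.0
clock: 8.1
position: [0.571, -0.2056, 0.0095]
tool_rot: [3.141, 0.001, 2.756]
force: [-1.4, 0.5, 10.0]
grip_width: 0.0582
finger_force: 64.0
```

```bash
python3 -m inch '[[0,0,-0.005,0,0,0,1],[0,0,-0.01,0,0,0,1],[0,0,-0.02,0,0,0,1],[0,0,-0.03,0,0,0,1],[0,0,-0.03,0,0,0,1]]' 80
python3 -m inch '[[0,0,-0.005,0,0,0,1],[0,0,0,0,0,0,1],[0,0,0,0,0,0,1]]'
python3 - <<'E'
from h import *
P,Q,s=tool()
c=calibration('wrist');g=grab_frame('wrist');save(g,'w5')
for l,z in dict(scoop_grip=.019,scoop_lip=.019,scoop_mid=.019).items(): print(l,[(r['score'],r['xy']) for r in landmark_of(l,'wrist')[:3]])
# expected lip/grip pixel if level, grip at TCP-19mm
for dz in [.019,.022,.025]:
  gp=P-Q.as_matrix()[:,2]*dz
  print(dz,'grip',proj(c,gp),'lip',proj(c,gp+Q.apply([.085,0,.0116])),'mid',proj(c,gp+Q.apply([.02,0,0])))
th=0
D=np.array([.491,.191]); print(P,s['tool_rot'],s['force'])
u=np.array([-np.cos(np.radians(-22.2)),-np.sin(np.radians(-22.2))])
lip=D-u*.02; grip=lip-u*.085
delta([*grip,P[2]])
E
```

```text
clock: 8.6
position: [0.5701, -0.2054, 0.1049]
tool_rot: [-3.142, -0.0, 2.756]
force: [0.7, 0.1, -2.4]
grip_width: 0.0582
finger_force: 86.1
clock: 8.9
position: [0.5699, -0.2052, 0.1075]
tool_rot: [-3.142, -0.001, 2.756]
force: [0.3, 0.1, -3.0]
grip_width: 0.0578
finger_force: 87.5
scoop_grip [(0.63, [275.7, 298.1])]
scoop_lip [(0.81, [278.4, 87.1])]
scoop_mid [(0.81, [277.5, 252.9])]
0.019 grip [277.0792 298.0694] lip [276.9386  88.1831] mid [277.0593 255.7773]
0.022 grip [277.0909 302.0909] lip [276.9486  87.8735] mid [277.0712 259.0806]
0.025 grip [277.1032 306.2804] lip [276.9591  87.5493] mid [277.0837 262.5285]
[ 0.5699 -0.2052  0.1075] [-3.1415 -0.0011  2.7558] [ 0.3425  0.1156 -2.9887]
tool shift [ 0.1173  0.3373 -0.0001] turn
```

View pics/w5.png

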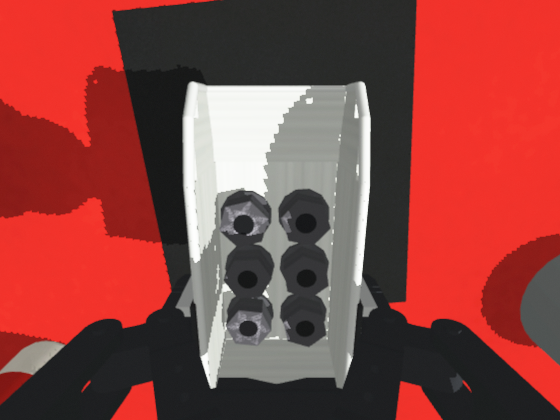

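Lifted cleanly. The scoop sits where the grip model predicts (lip at (278,87) against (277,88) expected) and all six nuts are in it. I'll carry it to the dish.

```bash
python3 -m inch '[[0.0034,0.01,0,0,0,0,1],[0.0061,0.0175,0,0,0,0,1],[0.0084,0.024,0,0,0,0,1],[0.0084,0.024,0,0,0,0,1],[0.0084,0.024,0,0,0,0,1]]' >/dev/null
python3 -m inch '[[0.0084,0.024,0,0,0,0,1],[0.0084,0.024,0,0,0,0,1],[0.0084,0.024,0,0,0,0,1],[0.0084,0.024,0,0,0,0,1],[0.0084,0.024,0,0,0,0,1]]' >/dev/null
python3 -m inch '[[0.0084,0.024,0,0,0,0,1],[0.0084,0.024,0,0,0,0,1],[0.0084,0.024,0,0,0,0,1],[0.0084,0.0245,0,0,0,0,1],[0.0061,0.0175,0,0,0,0,1]]' >/dev/null
python3 -m inch '[[0.0035,0.01,0,0,0,0,1],[0,0,0.015,0,0,0,1],[0,0,0.015,0,0,0,1],[0,0,0.01,0,0,0,1],[0,0,0,0,0,0,1]]'
cat > look.py <<'E'
from h import *
import sys
P,Q,s=tool(); lip=P+Q.apply([.085,0,-.0074])
u=Q.apply([1,0,0]); tilt=np.degrees(np.arcsin(-u[2]))
print('tilt',tilt,'TCP',P,'lip',lip,'dish-lip',np.array([.491,.191])-lip[:2],'F',s['force'],'M',s['moment'],'w',s['grip_width'],'t',s['clock'])
if len(sys.argv)>1:
    ims=[]
    c=calibration('wrist'); g=grab_frame('wrist'); print('wrist nuts',[(round(r['score'],2),np.round(r['xy'])) for r in landmark_of('nut1_center','wrist')]); print('lip',[(r['score'],r['xy']) for r in landmark_of('scoop_lip','wrist')[:1]],proj(c,lip))
    h=grab_frame('scene'); p=proj(calibration('scene'),[.491,.191,.03]).astype(int)
    t=grab_frame('top'); q=proj(calibration('top'),[.491,.191,.03]).astype(int)
    def crop(i,p,w=46): return cv2.resize(i[max(0,p[1]-w):p[1]+w,max(0,p[0]-w):p[0]+w],(300,300),interpolation=cv2.INTER_CUBIC)
    save(np.hstack([cv2.resize(g,(480,360))[:, :], np.vstack([crop(h,p),crop(t,q)])[:600] if 0 else cv2.resize(np.vstack([crop(h,p),crop(t,q)]),(180,360))]),sys.argv[1])
E
python3 look.py
```

```text
clock: 11.1
position: [0.5876, 0.1564, 0.0661]
tool_rot: [-3.139, -0.002, 2.754]
force: [1.3, 0.0, -2.5]
grip_width: 0.058
finger_force: 87.5
tilt -0.12631516136035395 TCP [0.5876 0.1564 0.0661] lip [0.509  0.1885 0.0737] dish-lip [-0.018   0.0025] F [ 1.29    0.0289 -2.4644] M [ 0.0274 -0.0205 -0.0887] w 0.057990348489132655 t 11.1
```

```bash
python3 -m inch '[[-0.0002,-0.002,-0.0036,0,-0.042,0,1],[-0.0002,-0.0025,-0.0036,0,-0.042,0,1],[-0.0002,0,-0.0036,0,-0.042,0,1],[-0.0002,0,-0.0036,0,-0.042,0,1],[-0.0002,0,-0.0036,0,-0.042,0,1]]' >/dev/null
python3 -m inch '[[0.001,0,0.0045,0,0,0,1],[0.001,0,0.0045,0,0,0,1],[0.001,0,0.0045,0,0,0,1],[0.001,0,0.0045,0,0,0,1],[0,0,0,0,0,0,1]]' >/dev/null
python3 look.py a1
```

```text
tilt 11.965632715061831 TCP [0.5861 0.1534 0.0669] lip [0.5077 0.1853 0.0565] dish-lip [-0.0167  0.0057] F [-0.6352 -0.0928 -1.922 ] M [ 0.1317  0.2524 -0.0523] w 0.0578322792957256 t 12.1
wrist nuts [(0.91, array([251., 316.]))]
lip [(0.94, [278.8, 88.1])] [277.0053  88.3175]
```

View pics/a1.png

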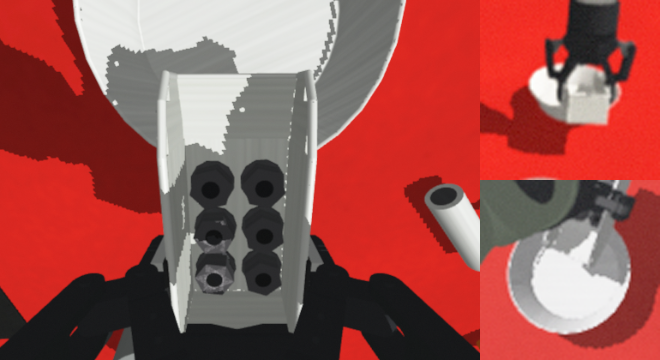

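All six nuts are still in place at 12°, and the lip is centred over the dish near (238,72) in this downscaled wrist crop. I'll tip on slowly and track the nuts numerically.

```bash
cat > track.py <<'E'
from h import *
import os
P,Q,s=tool(); lip=P+Q.apply([.085,0,-.0074]); u=Q.apply([1,0,0])
g=grab_frame('wrist'); t=grab_frame('top')
k=(g.max(2)<80)
L=k[:,222:278].sum(1).reshape(-1,15).sum(1)[:26]; Rr=k[:,278:334].sum(1).reshape(-1,15).sum(1)[:26]
q=proj(calibration('top'),[.491,.191,.03]); yy,xx=np.mgrid[:420,:560]; d=((xx-q[0])**2+(yy-q[1])**2<26**2)&(t.max(2)<80)
print('tilt %.1f lip %s F %.2f My %s t %.2f w %.4f'%(np.degrees(np.arcsin(-u[2])),lip,s['force'][2],s['moment'],s['clock'],s['grip_width']),'topdark',d.sum(), 'lipband',k[:85,200:360].sum())
print(' L',*L);print(' R',*Rr)
n=len(os.listdir('pics')); save(g,'k%03dw'%n); save(t,'k%03dt'%n)
E
python3 track.py
for i in 1 2 3 4; do python3 -m inch '[[-0.0001,0,-0.0015,0,-0.0175,0,1],[-0.0001,0,-0.0015,0,-0.0175,0,1],[0,0,0,0,0,0,1]]' >/dev/null; python3 track.py; done
```

```text
tilt 12.0 lip [0.508  0.1858 0.0575] F -2.45 My [0.1951 0.3118 0.0027] t 12.35 w 0.0581 topdark 6 lipband 0
 L 0 0 0 0 0 0 0 0 0 0 0 0 181 683 743 579 483 696 524 196 540 271 132 0 0 580
 R 0 0 0 0 0 0 0 0 0 0 0 0 231 700 743 543 499 713 647 484 663 621 426 0 0 595
tilt 14.1 lip [0.5073 0.1864 0.0574] F -2.74 My [ 0.1986  0.4061 -0.0459] t 12.75 w 0.0579 topdark 14 lipband 0
 L 0 0 0 0 0 0 0 0 0 0 0 0 213 692 743 562 495 708 394 201 524 267 170 0 0 580
 R 0 0 0 0 0 0 0 0 0 0 0 0 262 712 745 519 523 714 645 483 667 620 401 0 0 596
tilt 16.1 lip [0.5073 0.1862 0.0573] F -2.16 My [ 0.188   0.4591 -0.0442] t 13.15 w 0.0579 topdark 24 lipband 0
 L 0 0 0 0 0 0 0 0 0 0 0 0 262 712 739 524 525 670 284 259 492 276 159 0 0 580
 R 0 0 0 0 0 0 0 0 0 0 0 0 318 723 736 479 557 709 636 486 674 615 350 0 0 596
tilt 18.1 lip [0.5073 0.1862 0.0573] F -3.28 My [0.2227 0.4905 0.0632] t 13.55 w 0.0581 topdark 42 lipband 0
 L 0 0 0 0 0 0 0 0 0 0 0 0 436 741 717 412 615 665 186 422 396 256 92 0 0 580
 R 0 0 0 0 0 0 0 0 0 0 0 0 507 755 708 415 644 703 590 521 675 604 210 0 0 596
tilt 20.1 lip [0.5072 0.1862 0.0573] F -2.59 My [ 0.176   0.5247 -0.0012] t 13.95 w 0.0582 topdark 79 lipband 0
 L 0 0 0 0 0 0 0 0 0 0 0 214 700 747 571 451 712 526 158 563 271 86 1 0 0 580
 R 0 0 0 0 0 0 0 0 0 0 0 275 718 747 520 467 720 668 463 654 644 509 17 0 0 593
```

```bash
python3 -m inch '[[0.0017,0,0.0047,0,0,0,1],[0.0017,0,0.0047,0,0,0,1],[0,0,0,0,0,0,1],[0,0,0,0,0,0,1]]' >/dev/null; python3 track.py
for i in 1 2 3 4; do python3 -m inch '[[-0.0001,0,-0.0015,0,-0.0175,0,1],[0,0,0,0,0,0,1],[0,0,0,0,0,0,1],[0,0,0,0,0,0,1]]' >/dev/null; python3 track.py; done
```

```text
tilt 20.0 lip [0.5077 0.1857 0.0472] F -3.32 My [ 0.1934  0.4754 -0.0058] t 14.45 w 0.0579 topdark 104 lipband 0
 L 0 0 0 0 0 0 0 0 0 0 146 681 776 631 540 605 607 446 417 297 16 0 0 0 0 580
 R 0 0 0 0 0 0 0 0 0 0 134 672 766 630 528 732 679 545 700 644 342 0 0 0 0 596
tilt 21.1 lip [0.5077 0.1861 0.0475] F -3.05 My [ 0.2023  0.5269 -0.0249] t 14.95 w 0.0581 topdark 119 lipband 0
 L 0 0 0 0 0 0 0 0 0 0 217 709 773 604 563 543 608 457 372 290 0 0 0 0 0 580
 R 0 0 0 0 0 0 0 0 0 0 189 695 761 604 553 737 672 548 701 637 286 0 0 0 0 595
tilt 22.1 lip [0.5077 0.186  0.0474] F -2.47 My [0.218  0.547  0.0248] t 15.45 w 0.0579 topdark 133 lipband 0
 L 0 0 0 0 0 0 0 0 0 0 348 745 765 548 588 567 586 548 317 228 1 0 0 0 0 580
 R 0 0 0 0 0 0 0 0 0 0 297 724 753 556 604 738 649 566 699 626 201 0 0 0 0 594
tilt 23.1 lip [0.5077 0.186  0.0474] F -2.93 My [ 0.2183  0.5448 -0.0361] t 15.95 w 0.0579 topdark 163 lipband 0
 L 0 0 0 0 0 0 0 0 0 153 697 783 678 542 683 632 512 454 307 52 0 0 0 0 0 580
 R 0 0 0 0 0 0 0 0 0 61 627 762 689 519 719 713 544 673 674 514 16 0 0 0 0 594
tilt 24.1 lip [0.5076 0.186  0.0474] F -2.48 My [0.2481 0.5395 0.0207] t 16.45 w 0.0579 topdark 211 lipband 0
 L 0 0 0 0 0 0 0 300 575 610 683 613 757 675 447 649 628 105 0 0 0 0 0 0 0 580
 R 0 0 0 0 0 0 0 142 676 758 681 565 733 723 507 650 715 593 69 0 0 0 0 0 0 593
```

```bash
python3 -m inch '[[0,0,0,0,0,0,1],[0,0,0,0,0,0,1],[0,0,0,0,0,0,1]]' >/dev/null; python3 track.py
python3 -m inch '[[-0.0001,0,-0.0015,0,-0.0175,0,1],[0,0,0,0,0,0,1],[0,0,0,0,0,0,1],[0,0,0,0,0,0,1]]' >/dev/null; python3 track.py;python3 -m inch '[[-0.0001,0,-0.0015,0,-0.0175,0,1],[0,0,0,0,0,0,1],[0,0,0,0,0,0,1],[0,0,0,0,0,0,1]]' >/dev/null; python3 track.py
```

```text
tilt 24.1 lip [0.5077 0.1859 0.0474] F -2.57 My [0.2125 0.5824 0.0175] t 16.85 w 0.0580 topdark 206 lipband 0
 L 0 0 0 0 0 0 0 419 476 594 653 645 763 640 494 609 599 67 0 0 0 0 0 0 0 579
 R 0 0 0 0 0 0 0 512 707 725 616 642 758 657 491 722 687 353 0 0 0 0 0 0 0 592
tilt 25.0 lip [0.508  0.1862 0.0479] F -3.07 My [ 0.2492  0.6102 -0.0687] t 17.35 w 0.0580 topdark 234 lipband 0
 L 0 0 0 0 0 0 0 454 570 657 645 655 765 616 473 680 581 35 0 0 0 0 0 0 0 578
 R 0 0 0 0 0 0 0 547 741 710 606 656 756 646 500 725 683 327 0 0 0 0 0 0 0 592
tilt 25.4 lip [0.5071 0.1855 0.0477] F -2.79 My [ 0.2536  0.6389 -0.0077] t 17.85 w 0.0584 topdark 251 lipband 0
 L 0 0 0 0 0 0 16 501 597 691 633 673 763 570 486 638 546 29 0 0 0 0 0 0 0 579
 R 0 0 0 0 0 0 18 577 690 699 592 671 757 631 516 728 678 288 0 0 0 0 0 0 0 593
```

Run:
```python
from h import *
P,Q,s=tool(); print(s['qpos'],s['tool_rot'],P)
```

```text
[-0.9222  0.6994  0.5082  2.0831  0.2504  0.1637  0.3798] [-3.1381  0.4444  2.7556] [0.5811 0.1554 0.0775]
```

```bash
ls -t pics | grep w.png | head -1; cp pics/$(ls -t pics | grep 'w.png' | head -1) pics/v8.png
```

```text
k034w.png
```

View pics/v8.png

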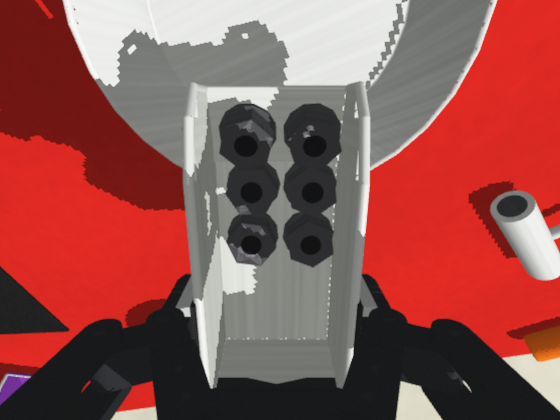

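The wrist view shows six nuts near the lip, two on the ramp at (247,130) and (313,130). The tilt has stalled because joint 6 is at its range end (0.164). I'll ease the tilt back and yaw the scoop about its lip, so the rest of the tipping is sideways to the arm.

```bash
python3 -m inch '[[0.0006,0,0.005,0,0.058,0,1],[0.0006,0,0.005,0,0.058,0,1],[0.0006,0,0.005,0,0.058,0,1],[-0.0013,0,-0.005,0,0,0,1],[-0.0013,0,-0.005,0,0,0,1]]' >/dev/null; python3 track.py
python3 -m inch '[[0.0004,-0.0084,-0.0001,0.026,0,0.0966,1],[0.0004,-0.0084,-0.0001,0.026,0,0.0966,1],[0.0004,-0.0084,-0.0001,0.026,0,0.0966,1],[0.0004,-0.0084,-0.0001,0.026,0,0.0966,1],[0,0,0,0,0,0,1]]' >/dev/null; python3 look.py; python3 -c "
from h import *
P,Q,s=tool(); print(s['qpos'],s['tool_rot']); u=Q.apply([1,0,0]); print('lipyaw',np.degrees(np.arctan2(u[1],u[0])),'roll',Q.apply([0,1,0])[2])"
```

```text
tilt 15.5 lip [0.5069 0.185  0.0579] F -2.83 My [ 0.1861  0.383  -0.0049] t 18.45 w 0.0580 topdark 135 lipband 0
 L 0 0 0 0 0 0 53 522 301 341 105 570 763 585 561 739 572 214 0 0 0 0 0 0 0 579
 R 0 0 0 0 0 0 69 623 702 617 574 697 755 600 557 732 666 227 0 0 0 0 0 0 0 593
tilt 15.602935615919009 TCP [0.5653 0.127  0.0733] lip [0.5061 0.1864 0.0575] dish-lip [-0.0151  0.0046] F [ 1.4364  0.0026 -3.2792] M [0.2725 0.3013 0.0003] w 0.058064672660197034 t 19.05
[-0.7286  0.673   0.3608  1.9693  0.0828  0.4428  0.2586] [-3.1411  0.2723  2.3545]
lipyaw 134.901926761791 roll -0.0004762551381434499
```

```bash
python3 -m inch '[[0.0004,-0.0084,-0.0001,0.026,0,0.0966,1],[0.0004,-0.0084,-0.0001,0.026,0,0.0966,1],[0.0004,-0.0084,-0.0001,0.026,0,0.0966,1],[0.0004,-0.0084,-0.0001,0.026,0,0.0966,1],[0.0004,-0.0084,-0.0001,0.026,0,0.0966,1]]' >/dev/null; python3 -m inch '[[0,0,0,0,0,0,1]]' >/dev/null; python3 look.py; python3 -c "
from h import *
P,Q,s=tool(); print(s['qpos'],s['tool_rot']); u=Q.apply([1,0,0]); print('lipyaw',np.degrees(np.arctan2(u[1],u[0])),'roll',Q.apply([0,1,0])[2])
uh=np.array([u[0],u[1],0]);uh/=np.linalg.norm(uh); lip=P+Q.apply([.085,0,-.0074]); print('shift to lip target',Q.inv().apply(np.array([.491,.191,.0575])-.017*uh-lip))"
```

```text
tilt 15.51425712813707 TCP [0.5299 0.1056 0.0731] lip [0.5064 0.1861 0.0575] dish-lip [-0.0154  0.0049] F [ 0.1239  0.0971 -2.3137] M [0.3759 0.1563 0.0529] w 0.05815164960016581 t 19.65
[-0.8182  0.7056  0.4946  1.972  -0.083   0.5623 -0.0674] [3.1375 0.2708 1.8552]
lipyaw 106.29233503260218 roll 0.00389942627746942
shift to lip target [-0.0077 -0.0134  0.0021]
```

```bash
python3 -m inch '[[-0.0038,-0.0067,0.001,0,0,0,1],[-0.0039,-0.0067,0.0011,0,0,0,1],[0,0,0,0,0,0,1],[-0.0002,0,-0.003,0,-0.035,0,1],[-0.0002,0,-0.003,0,-0.035,0,1]]' >/dev/null;python3 -m inch '[[-0.0002,0,-0.003,0,-0.035,0,1],[-0.0002,0,-0.003,0,-0.035,0,1],[0.002,0,0.0045,0,0,0,1],[0.002,0,0.0045,0,0,0,1],[0,0,0,0,0,0,1]]' >/dev/null; python3 track.py;  python3 look.py; python3 -c "
from h import *
P,Q,s=tool(); print(s['qpos'])"
```

```text
tilt 23.5 lip [0.496  0.1737 0.0472] F -2.95 My [0.6094 0.154  0.0052] t 20.65 w 0.0578 topdark 864 lipband 0
 L 0 0 0 0 0 0 60 549 464 474 245 267 327 80 396 279 211 63 0 0 0 0 0 0 0 586
 R 0 0 0 0 0 0 95 623 528 533 444 617 562 409 588 572 479 143 0 0 0 0 0 0 0 615
tilt 23.472907607334232 TCP [0.5187 0.0959 0.0748] lip [0.4963 0.1736 0.0478] dish-lip [-0.0053  0.0174] F [ 0.0791 -0.4562 -3.1376] M [ 0.6023  0.1824 -0.0315] w 0.05846898850185314 t 20.75
[-0.9716  0.7626  0.6156  2.0029 -0.016   0.5588 -0.1863]
```

```bash
python3 -m inch '[[-0.0001,0,-0.0015,0,-0.0175,0,1],[-0.0001,0,-0.0015,0,-0.0175,0,1],[0,0,0,0,0,0,1],[0,0,0,0,0,0,1]]' >/dev/null; python3 track.py;python3 -m inch '[[-0.0001,0,-0.0015,0,-0.0175,0,1],[0,0,0,0,0,0,1],[0,0,0,0,0,0,1],[0,0,0,0,0,0,1]]' >/dev/null; python3 track.py
```

```text
tilt 25.5 lip [0.4962 0.1746 0.0478] F -2.59 My [ 0.6255  0.2049 -0.0284] t 21.15 w 0.0579 topdark 1030 lipband 0
 L 0 0 0 0 0 0 82 565 274 351 156 270 330 66 419 283 209 153 0 0 0 0 0 0 0 606
 R 0 0 0 0 0 0 131 619 438 484 412 606 547 420 602 559 468 121 0 0 0 0 0 0 0 626
tilt 26.5 lip [0.4962 0.1743 0.0478] F -2.02 My [ 0.6098  0.2239 -0.0694] t 21.65 w 0.0579 topdark 1115 lipband 0
 L 0 0 0 0 0 0 103 550 259 321 171 242 339 55 435 294 235 128 0 0 0 0 0 0 0 607
 R 0 0 0 0 0 0 183 605 412 469 406 617 545 407 630 536 453 94 0 0 0 0 0 0 0 627
```

```bash
python3 -m inch '[[-0.0001,0,-0.0015,0,-0.0175,0,1],[0,0,0,0,0,0,1],[0,0,0,0,0,0,1],[0,0,0,0,0,0,1]]' >/dev/null; python3 track.py;python3 -m inch '[[0,0,-0.0007,0,-0.009,0,1],[0,0,0,0,0,0,1],[0,0,0,0,0,0,1],[0,0,0,0,0,0,1]]' >/dev/null; python3 track.py
```

```text
tilt 27.5 lip [0.4962 0.1743 0.0478] F -3.21 My [ 0.651   0.2525 -0.016 ] t 22.15 w 0.0581 topdark 1194 lipband 0
 L 0 0 0 0 0 0 156 508 244 291 211 233 316 60 410 303 280 77 0 0 0 0 0 0 0 607
 R 0 0 0 0 0 0 255 549 404 444 438 592 544 390 643 545 421 65 0 0 0 0 0 0 0 627
tilt 28.0 lip [0.4962 0.1743 0.0478] F -2.85 My [ 0.7519  0.2074 -0.0062] t 22.65 w 0.0578 topdark 1223 lipband 0
 L 0 0 0 0 0 0 177 498 251 278 218 236 312 70 418 296 329 67 0 0 0 0 0 0 0 605
 R 0 0 0 0 0 0 280 541 403 432 442 605 537 404 642 538 409 54 0 0 0 0 0 0 0 626
```

```bash
python3 -m inch '[[0,0,-0.0007,0,-0.009,0,1],[0,0,0,0,0,0,1],[0,0,0,0,0,0,1],[0,0,0,0,0,0,1]]' >/dev/null; python3 track.py;python3 -m inch '[[0,0,-0.0007,0,-0.009,0,1],[0,0,0,0,0,0,1],[0,0,0,0,0,0,1],[0,0,0,0,0,0,1]]' >/dev/null; python3 track.py
```

```text
tilt 28.5 lip [0.4962 0.1743 0.0477] F -2.65 My [0.7297 0.2217 0.0158] t 23.15 w 0.0578 topdark 1247 lipband 0
 L 0 0 0 0 0 0 191 482 265 267 231 241 305 75 404 302 374 48 0 0 0 0 0 0 0 607
 R 0 0 0 0 0 0 309 526 429 432 482 591 533 403 634 541 420 43 0 0 0 0 0 0 0 624
tilt 29.1 lip [0.4962 0.1744 0.0476] F -3.56 My [ 0.6981  0.1749 -0.0195] t 23.65 w 0.0582 topdark 1279 lipband 0
 L 0 0 0 0 0 0 220 454 284 243 245 244 293 85 394 304 377 34 0 0 0 0 0 0 0 606
 R 0 0 0 0 0 0 343 497 418 419 497 580 528 408 630 532 401 32 0 0 0 0 0 0 0 625
```

```bash
python3 -m inch '[[0,0,-0.0007,0,-0.009,0,1],[0,0,0,0,0,0,1],[0,0,0,0,0,0,1],[0,0,0,0,0,0,1]]' >/dev/null; python3 track.py;python3 -m inch '[[0,0,-0.0007,0,-0.009,0,1],[0,0,0,0,0,0,1],[0,0,0,0,0,0,1],[0,0,0,0,0,0,1]]' >/dev/null; python3 track.py
```

```text
tilt 29.6 lip [0.4962 0.1744 0.0475] F -3.13 My [0.7522 0.1867 0.0098] t 24.15 w 0.0578 topdark 1307 lipband 0
 L 0 0 0 0 0 0 274 423 285 218 268 251 284 116 375 310 395 14 0 0 0 0 0 0 0 602
 R 0 0 0 0 0 0 406 440 419 397 526 566 513 421 622 523 394 17 0 0 0 0 0 0 0 626
tilt 30.1 lip [0.4962 0.1744 0.0474] F -3.21 My [0.7296 0.2146 0.0189] t 24.65 w 0.0584 topdark 1338 lipband 0
 L 0 0 0 0 0 0 360 352 304 163 307 263 257 190 314 320 380 0 0 0 0 0 0 0 0 605
 R 0 0 0 0 0 16 490 392 460 355 572 549 493 462 627 526 320 1 0 0 0 0 0 0 0 620
```

```bash
python3 -m inch '[[0,0,-0.0007,0,-0.009,0,1],[0,0,0,0,0,0,1],[0,0,0,0,0,0,1],[0,0,0,0,0,0,1]]' >/dev/null; python3 track.py;python3 -m inch '[[0,0,0,0,0,0,1],[0,0,0,0,0,0,1]]' >/dev/null; python3 track.py
```

```text
tilt 30.6 lip [0.4962 0.1745 0.0473] F -3.39 My [0.7739 0.1712 0.0126] t 25.15 w 0.0580 topdark 1362 lipband 87
 L 0 0 0 0 0 93 488 225 354 84 387 304 149 345 246 234 192 0 0 0 0 0 0 0 0 592
 R 0 0 0 0 0 185 521 318 459 341 631 539 406 578 561 493 150 0 0 0 0 0 0 0 0 608
tilt 30.6 lip [0.4962 0.1744 0.0473] F -3.40 My [0.7483 0.1941 0.0018] t 25.45 w 0.0581 topdark 1357 lipband 84
 L 0 0 0 0 0 92 484 220 350 88 387 299 151 348 250 235 199 0 0 0 0 0 0 0 0 590
 R 0 0 0 0 0 177 507 312 459 341 641 545 405 580 558 491 149 0 0 0 0 0 0 0 0 611
```

```bash
python3 -m inch '[[0,0,-0.0007,0,-0.009,0,1],[0,0,0,0,0,0,1],[0,0,0,0,0,0,1],[0,0,0,0,0,0,1]]' >/dev/null; python3 track.py
```

```text
tilt 31.1 lip [0.4962 0.1745 0.0472] F -3.92 My [0.7351 0.2505 0.0175] t 25.95 w 0.0581 topdark 1394 lipband 1181
 L 0 0 0 0 330 269 336 226 209 399 310 136 301 275 157 0 0 0 0 0 0 0 0 0 0 586
 R 0 0 0 40 375 260 432 133 527 517 520 418 591 544 418 38 0 0 0 0 0 0 0 0 0 601
```

```bash
python3 -m inch '[[0,0,0,0,0,0,1]]' >/dev/null; python3 track.py;python3 -m inch '[[0,0,0,0,0,0,1]]' >/dev/null; python3 track.py; cp pics/$(ls -t pics | grep 'k.*w.png' | head -1) pics/v9.png
```

```text
tilt 31.1 lip [0.4962 0.1744 0.0473] F -2.85 My [ 0.7249  0.1922 -0.0115] t 26.15 w 0.0579 topdark 1391 lipband 2767
 L 623 608 287 0 0 0 29 508 522 462 249 337 350 113 0 0 0 0 0 0 0 0 0 0 0 614
 R 498 70 0 0 0 0 39 578 549 582 489 603 563 423 74 0 0 0 0 0 0 0 0 0 0 630
tilt 31.1 lip [0.4962 0.1745 0.0473] F -2.99 My [ 0.6993  0.2663 -0.0174] t 26.35 w 0.0579 topdark 1388 lipband 1681
 L 596 276 0 0 0 0 29 503 526 454 247 337 348 127 0 0 0 0 0 0 0 0 0 0 0 613
 R 479 10 0 0 0 0 43 574 523 563 486 599 567 428 74 0 0 0 0 0 0 0 0 0 0 630
```

View pics/v9.png

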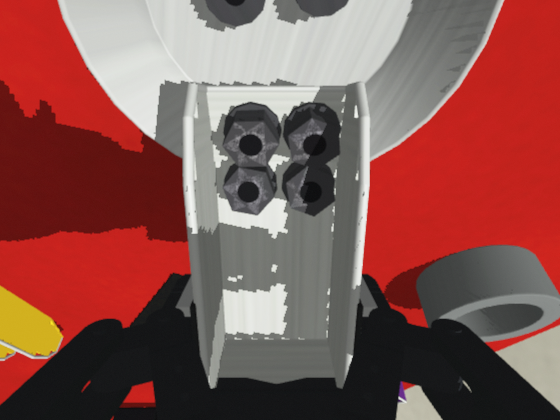

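Exactly two nuts are in the dish, at (235,5) and (315,5), and four sit still in the scoop around (280,170). I'll tip back and lift clear.

```bash
python3 -m inch '[[0.0003,0,0.0025,0,0.03,0,1],[0.0007,0,0.005,0,0.06,0,1],[-0.0042,0,-0.009,0,0,0,1],[-0.0042,0,-0.009,0,0,0,1],[-0.0042,0,-0.009,0,0,0,1]]' >/dev/null
python3 -m inch '[[0.0005,0,0.0042,0,0.05,0,1],[0.0007,0,0.006,0,0.07,0,1],[0.0007,0,0.006,0,0.07,0,1],[0.0007,0,0.006,0,0.07,0,1],[0.0007,0,0.006,0,0.07,0,1]]' >/dev/null
python3 -m inch '[[0.0007,0,0.006,0,0.07,0,1],[0.0007,0,0.006,0,0.07,0,1],[0.0007,0,0.006,0,0.07,0,1],[0.0004,0,0.003,0,0.04,0,1],[0,0,0,0,0,0,1]]' >/dev/null
python3 track.py; python3 look.py; python3 -c "
from h import *
P,Q,s=tool(); print(s['qpos'])"
```

```text
tilt -7.3 lip [0.4963 0.1735 0.0771] F -3.52 My [-0.2454 -0.0727 -0.0584] t 27.95 w 0.0581 topdark 0 lipband 1660
 L 0 2 258 431 299 18 0 150 703 737 672 549 540 530 191 0 0 0 0 0 0 0 0 0 0 618
 R 0 60 212 242 138 0 0 166 693 746 692 594 705 669 389 0 0 0 0 0 0 0 0 0 0 633
tilt -7.184994018436618 TCP [0.5193 0.0949 0.0592] lip [0.4959 0.1749 0.0772] dish-lip [-0.0049  0.0161] F [ 0.4938  0.4046 -2.9889] M [-0.2323 -0.0331  0.0458] w 0.05793154616863756 t 28.05
[-0.2893  0.6411  0.1017  1.9742 -0.354   0.5631  0.3797]
```

```bash
python3 -m inch '[[0,0,-0.012,0,-0.042,0,1],[0,0,-0.014,0,-0.042,0,1],[0,0,-0.014,0,-0.041,0,1],[0,0,-0.01,0,0,0,1],[0,0,0,0,0,-0.06,1]]' >/dev/null
python3 -m inch '[[0,0,0,0,0,-0.1,1],[0,0,0,0,0,-0.1,1],[0,0,0,0,0,-0.1,1],[0,0,0,0,0,-0.1,1],[0,0,0,0,0,-0.1,1]]' >/dev/null
python3 -m inch '[[0,0,0,0,0,-0.1,1],[0,0,0,0,0,-0.1,1],[0,0,0,0,0,-0.1,1],[0,0,0,0,0,-0.04,1],[0,0,0,0,0,0,1]]' >/dev/null
python3 look.py; python3 track.py; python3 -c "
from h import *
P,Q,s=tool(); print(s['qpos']); delta([.5635,-.2016,P[2]],R.from_euler('xyz',[np.pi,0,np.radians(157.8)]))"
```

```text
tilt 0.10785545116636089 TCP [0.52   0.0918 0.109 ] lip [0.4412 0.1238 0.1163] dish-lip [0.0498 0.0672] F [ 0.3314  0.0618 -1.8822] M [-0.0175 -0.073  -0.0274] w 0.05782220488818074 t 29.55
tilt 0.1 lip [0.4412 0.1238 0.1163] F -1.88 My [-0.0175 -0.073  -0.0274] t 29.55 w 0.0578 topdark 417 lipband 0
 L 0 0 0 0 0 0 0 109 639 460 476 332 397 407 131 0 0 0 0 0 0 0 0 0 0 609
 R 0 0 0 0 0 0 0 141 684 757 680 582 734 734 468 3 0 0 0 0 0 0 0 0 0 627
[-0.2927  0.5407  0.0094  1.9625 -0.0114  0.6344  0.9066]
tool shift [-0.1514 -0.255  -0.0007] turn [ 0.004   0.002  -0.0013]
```

```bash
python3 -m inch '[[-0.0047,-0.008,0,0,0,0,1],[-0.0083,-0.014,0,0,0,0,1],[-0.0118,-0.0199,0,0,0,0,1],[-0.0118,-0.0199,0,0,0,0,1],[-0.0118,-0.0199,0,0,0,0,1]]' >/dev/null
python3 -m inch '[[-0.0118,-0.0199,0,0,0,0,1],[-0.0118,-0.0199,0,0,0,0,1],[-0.0118,-0.0199,0,0,0,0,1],[-0.0118,-0.0199,0,0,0,0,1],[-0.0118,-0.0199,0,0,0,0,1]]' >/dev/null
python3 -m inch '[[-0.0118,-0.0199,0,0,0,0,1],[-0.0118,-0.0199,0,0,0,0,1],[-0.0083,-0.014,0,0,0,0,1],[-0.0071,-0.012,0,0,0,0,1],[-0.0047,-0.008,0,0.003,0.002,0,1]]' >/dev/null
python3 -m inch '[[0,0,0.025,0,0,0,1],[0,0,0.025,0,0,0,1],[0,0,0.02,0,0,0,1],[0,0,0,0,0,0,1]]' >/dev/null
python3 look.py
python3 - <<'E'
from h import *
P,Q,s=tool(); print(s['qpos']); delta([.5635,-.2016,.0105],R.from_euler('xyz',[np.pi,0,np.radians(157.8)]))
c=calibration('wrist'); g=grab_frame('wrist'); save(g,'b1')
print([(r['score'],r['xy'],atz(c,r['xy'],0)) for r in landmark_of('mat','wrist')],[(r['score'],r['xy']) for r in landmark_of('scoop_lip','wrist')[:1]],proj(c,P+Q.apply([.085,0,-.0074])))
E
```

```text
tilt -0.2348400822174673 TCP [ 0.5623 -0.2006  0.0358] lip [ 0.4836 -0.1685  0.0435] dish-lip [0.0074 0.3595] F [-0.5422  0.073  -1.4113] M [-0.0042 -0.0321 -0.0018] w 0.05834151177702166 t 31.55
[ 0.2463  0.7415 -0.0032  1.7999  0.0016  0.6041  1.4265]
tool shift [-0.0016 -0.0005  0.0253] turn [ 0.0007 -0.0041  0.0006]
[(0.34, [246.2, 196.7], array([ 0.5282, -0.2052,  0.    ]))] [(0.8, [274.4, 88.6])] [276.9516  88.2332]
```

```bash
python3 -m inch '[[-0.0016,-0.0005,0.012,0,-0.004,0,1],[0,0,0.01,0,0,0,1],[0,0,0.0025,0,0,0,1],[0,0,0,0,0,0,1]]'
python3 -m inch '[[0,0,0.001,0,0,0,1],[0,0,0,0,0,0,1]]'
python3 -m inch '[[0,0,0.0005,0,0,0,1],[0,0,0,0,0,0,1]]'
```

```text
clock: 32.1
position: [0.5645, -0.2025, 0.013]
tool_rot: [3.141, 0.003, 2.754]
force: [-0.3, 0.4, -1.8]
grip_width: 0.0583
finger_force: 87.5
clock: 32.3
position: [0.5651, -0.2026, 0.0127]
tool_rot: [3.141, 0.004, 2.754]
force: [0.7, -0.3, -1.9]
grip_width: 0.0582
finger_force: 87.5
clock: 32.5
position: [0.565, -0.2026, 0.0122]
tool_rot: [3.141, 0.004, 2.754]
force: [0.1, 0.4, -2.2]
grip_width: 0.0579
finger_force: 87.5
```

```bash
python3 -m inch '[[0,0,0.001,0,0.003,0,1],[0,0,0,0,0,0,1]]'
python3 -m inch '[[0,0,0.001,0,0,0,1],[0,0,0,0,0,0,1]]'
python3 -m inch '[[0,0,0.0005,0,0,0,1],[0,0,0,0,0,0,1]]'
```

```text
clock: 32.7
position: [0.565, -0.2026, 0.011]
tool_rot: [3.141, 0.001, 2.754]
force: [-0.5, -0.2, -2.1]
grip_width: 0.0578
finger_force: 87.5
clock: 32.9
position: [0.5648, -0.2026, 0.01]
tool_rot: [3.141, 0.001, 2.754]
force: [-0.4, 0.1, -1.1]
grip_width: 0.0583
finger_force: 87.5
clock: 33.1
position: [0.5649, -0.2026, 0.0096]
tool_rot: [3.141, 0.001, 2.754]
force: [-0.1, 0.8, -1.6]
grip_width: 0.0576
finger_force: 87.8
```

```bash
python3 -m inch '[[0,0,0.0006,0,0,0,1],[0,0,0,0,0,0,1]]'
python3 -m inch '[[0,0,0.0006,0,0,0,1],[0,0,0,0,0,0,1],[0,0,0,0,0,0,1]]'
```

```text
clock: 33.3
position: [0.565, -0.2026, 0.0096]
tool_rot: [3.141, 0.001, 2.754]
force: [-3.8, 2.7, 10.2]
grip_width: 0.0579
finger_force: 89.2
clock: 33.6
position: [0.5649, -0.2027, 0.0095]
tool_rot: [3.141, 0.001, 2.754]
force: [-8.4, 3.4, 21.4]
grip_width: 0.0586
finger_force: 90.6
```

```bash
python3 -m inch '[[0,0,-0.0008,0,0,0,1],[0,0,0,0,0,0,1]]' 20
python3 -m inch '[[0,0,0,0,0,0,0.25],[0,0,0,0,0,0,0.18],[0,0,0,0,0,0,0.1],[0,0,0,0,0,0,0],[0,0,0,0,0,0,0]]'
python3 -m inch '[[0,0,0,0,0,0,0],[0,0,0,0,0,0,0],[0,0,-0.01,0,0,0,0],[0,0,-0.02,0,0,0,0],[0,0,-0.035,0,0,0,0]]'
python3 -m inch '[[0,0,-0.035,0,0,0,0],[0,0,-0.035,0,0,0,0],[0,0,-0.035,0,0,0,0],[-0.0223,0.02,-0.03,0,0,0,0],[0,0,0,0,0,0,0]]'
python3 scoop.py w9
python3 - <<'E'
from h import *
t=grab_frame('top'); s=grab_frame('scene'); w=cv2.cvtColor(cv2.imread('pics/w9.png'),cv2.COLOR_BGR2RGB)
save(np.hstack([cv2.resize(t[80:380,120:480],(432,360)),cv2.resize(w[:,90:370],(240,360))]),'fin')
E
```

```text
clock: 33.8
position: [0.5651, -0.2027, 0.0096]
tool_rot: [3.141, 0.001, 2.754]
force: [-2.3, 1.0, 7.4]
grip_width: 0.0583
finger_force: 89.1
clock: 34.3
position: [0.5649, -0.2026, 0.0091]
tool_rot: [3.141, 0.001, 2.754]
force: [0.5, -0.4, -1.2]
grip_width: 0.0857
finger_force: 0.0
clock: 34.8
position: [0.5638, -0.2023, 0.074]
tool_rot: [3.141, -0.002, 2.754]
force: [0.1, -0.5, 0.2]
grip_width: 0.0854
finger_force: 0.0
clock: 35.3
position: [0.5969, -0.1913, 0.2142]
tool_rot: [3.138, 0.009, 2.756]
force: [-0.9, 0.7, -1.1]
grip_width: 0.0853
finger_force: 0.0
[ 0.5969 -0.1913  0.2142] [3.1383 0.0086 2.756 ]
scoop_grip [(0.92, [256.8, 373.8], array([ 0.8152, -0.3064,  0.028 ])), (0.9, [254.1, 159.8], array([ 0.5668, -0.2026,  0.028 ]))]
scoop_lip [(0.91, [279.3, 317.2], array([ 0.756 , -0.2519,  0.0164])), (0.62, [250.9, 66.7], array([ 0.4863, -0.1719,  0.0164]))]
scoop_mid [(0.87, [251.8, 136.0], array([ 0.5446, -0.1955,  0.028 ])), (0.78, [260.1, 361.2], array([ 0.7986, -0.2948,  0.028 ]))]
mat []
scoop_grip 0.83 [231.3, 307.1, 300.1, 385.1] ((0.7698934674263, -0.2731569707393646), (0.06596606224775314, 0.10402282327413559), 49.16741943359375)
[[ 0.709  -0.2641]
 [ 0.7877 -0.3321]
 [ 0.8308 -0.2822]
 [ 0.7521 -0.2142]]
scoop_grip 0.62 [219.7, 66.7, 285.5, 207.0] ((0.5464093089103699, -0.19550547003746033), (0.061271414160728455, 0.12727020680904388), 67.13389587402344)
[[ 0.4759 -0.199 ]
 [ 0.5931 -0.2485]
 [ 0.6169 -0.192 ]
 [ 0.4997 -0.1426]]
mat 0.77 [138.1, 0.0, 353.3, 248.3] ((0.5464455485343933, -0.19386500120162964), (0.2010848969221115, 0.24092969298362732), 72.92923736572266)
[[ 0.4018 -0.2546]
 [ 0.6321 -0.3253]
 [ 0.6911 -0.1331]
 [ 0.4608 -0.0624]]
```

View pics/fin.png

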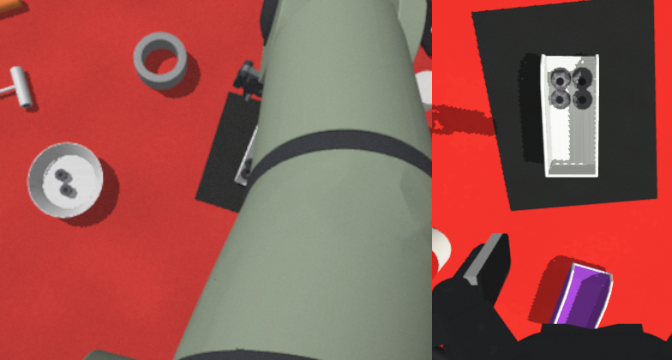

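The final picture shows two nuts in the dish at about (66,182) and four in the scoop, which is level and within about 2 mm of the mat's middle. I'll let the arm settle and hand in.

```bash
python3 -m inch '[[0,0,0,0,0,0,0],[0,0,0,0,0,0,0],[0,0,0,0,0,0,0]]' | head -1; python3 -c "
from workcell import bot; print(bot.job_done())"
```

```text
clock: 36.05
the job is handed in; nothing more can be done
None
```

I tipped two nuts into the dish and kept four in the scoop, which is back level within about 2 mm of the mat's middle, and handed the job in at 36 s; I saw no spilled nuts, and the arm stayed clear of the tape, wrench and spray can.

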